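# Hold off the belt tensioner of a polishing lathe

## Task

The polishing lathe's drive unit lies open on the bench for a new belt. Draw the locking bolt's slider fully back, away from the arm, to the end of its track, then swing the sprung tensioner arm back, away from the pulleys, past its ratchet click, and finish still holding it there with the gripper, since it springs home if let go. Leave the other things on the unit and the bench where they are.

Things in the scene. Friction and masses are not known exactly. Their poses are not given: they have to be found in the camera images.
- drive: grey drive unit, a flat casing 260 (x) x 450 (y) x 50 mm high, fixed; origin at the centre of its underside, z up; its -x side faces the robot. On its deck (z 50 mm), at x, y in mm: two pulleys 20 mm high at (-80, -50) radius 28 and (-75, 130) radius 40; the tensioner pivot at (-10, -60); the bolt track on the -y side; a pillar 20 mm high, radius 8, at (95, 35)
- tensioner (a joint): angle of the tensioner arm, rad: 0 at home (arm along the unit's +y), growing as its post end swings to the unit's +x; end stop at 0.64. A sprung pawl rides over the arm's tooth from 0.2 and is behind it (the click) by 0.49: past the click means above 0.50; 0.57 is a good place to hold. It does not catch: let go, the arm springs home. Spring at the post: 3 N at home, 5 to 8 N on the way. While the bolt is in, its nose blocks the arm
- swing_arm: steel tensioner arm, a bar 20 mm wide and 12 mm thick; origin on the pivot axis, half-way through the bar (68 mm above the bench), its y axis along the bar towards the post, z up. The bar runs from 55 mm behind the pivot to 165 mm before it; black idler roller, radius 18 mm, at 115 mm, its top 22 mm above the origin; upright post at 155 mm
- pivot (a point): point on the tensioner's upright pivot axis, at mid-thickness of the bar, 68 mm above the bench
- post (a point): on the axis of the upright steel post at the arm's free end: 16 mm diameter, plain, 155 mm from the pivot; this point is 108 mm above the bench, 22 mm below the post's top and 34 mm above the bar. It may be gripped from above or pushed from its home (-x) side
- bolt (a joint): travel of the bolt's slider, m: grows towards the unit's -y, away from the arm; starts pushed in (0 to 0.010) and is fully back at its end stop at 0.050; fully back means more than 0.043. Stays where it is left; friction about 2 N
- bolt_grip (a point): centre of the slider's upright black grip: 26 mm along the unit's x, 18 mm along its y, 34 mm high; this point is 94 mm above the bench, 15 mm below the grip's top and 44 mm above the deck
- guard: the unit's removed belt guard, a loose grey cover 260 x 130 x 40 mm, lying on the bench; leave alone
- dish: small steel dish, radius 32 mm, 22 mm high, standing on the unit's deck; leave alone
- felt_wheel: tan polishing wheel, radius 34 mm, 22 mm thick, lying on the unit's deck; leave alone
- spanner: steel spanner 160 mm long lying on the bench; leave alone
- plaster_model: plaster tooth model about 62 x 66 x 33 mm on the bench; leave alone
- bur_stand: grey stand with upright burs, 50 x 100 x 50 mm, on the bench; leave alone
- amber_bottle: amber bottle, radius 22 mm, 100 mm high, on the bench; leave alone

How it is judged:
By the outcome, as a careful person would: the job done as asked, in the order asked, and still so for the second after the job is handed in, while the arm keeps its last pose, push and grip.
It also fails if it takes over 40 s, if anything falls off the work surface, if the arm or the gripper's body presses on something with over 40 N, if the wrist force passes 120 N, or if a joint passes its speed limit or range.

## Robot

A 6-joint arm with a two-finger parallel gripper is mounted at the origin on the work surface. World frame = base frame: x ahead of the robot, y to its left, z up, the work surface at z = 0. Lengths are in m, angles in degrees, forces in N, time in s.
With the tool pointing down it reaches from about 0.4 to 0.825 m from the base axis. Payload 7 kg.
Tool frame: the origin (TCP) lies midway between the tips of the shut fingers; the grasp point (between the pads) lies 19 mm behind it; z points along the fingers, y is the line along which they close (so a half turn about z gives the same grasp; the last joint's range is limited). The gripper opens to 88 mm and grips with 3 to 60 N. Pads are 19 mm wide; open, the fingers measure 130 mm over their backs; the gripper's body (78 mm by 193 mm) begins 47 mm behind the grasp point.
Start: joints at [-48.466, 20.546, 0.682, 0, -70.136, -16.507], TCP at [0.286, -0.612, 0.227] pointing down, gripper open.
Joint ranges: [-176.03, 176.03], [-82.01, 121.73], [-58.28, 71.71], [-173.87, 95.51], [-174.79, -0.11], [-173.66, 173.66]. Speed limits (degrees/s): [136.94, 136.94, 172.46, 180, 180, 180].

## Interface

Orientations are given as [roll, pitch, yaw] about the fixed x, y, z axes, in that order (R = Rz(yaw) Ry(pitch) Rx(roll)).
In Python, from plant import telemetry, viewer, workorder gives the robot as it stands. The module is installed in compiled form; this text tells all that it offers.
- The arm moves only by the tool carry_out, never from a script. Its argument "rows" is a list of rows, each a list of 6 numbers: the shift along the tool's x, y, z in m, then the turn, a rotation vector about the tool's x, y, z in rad. In form: [[tx, ty, tz, ax, ay, az], ...]. A call has 1 to 8 rows; each row is the pose to reach, as a shift and turn from the pose commanded when the call began, along the tool's axes at that moment; what a row does not reach only later rows make up. A row lasts 1/8 s, in which the tool goes at most 62.5 mm and 10.7 degrees, less where a joint would pass 70% of its speed; a pose out of reach is approached as far as the arm can. A call with a gripper value outside its range is refused whole. "grip" is the gripper's target within -1 to 1 (fully open at 1, half-way at 0, shut at -1), set as the call begins (left out, the last holds). The fingers move at their own pace and stop on an object; the grip force is fixed at half the most. Time passes only in rows, so rows that repeat a pose let the fingers close. It gives the time, the measured TCP pose, the force, the opening and the grip force at its end, in the units of the state.
- telemetry.get_obs(): the state, without advancing time (a new reading comes with each control period).
- viewer.snapshot(name): name is "scene" or "side" or "wrist"; returns the picture (400x640x3 uint8, red, green, blue); there is no depth.
- viewer.camera_info(name): a dict with "intrinsics" (3x3 intrinsics, pixels), "extrinsics" (4x4, takes a point from camera to world coordinates); the wrist camera has in their place "tool_from_camera" (4x4, takes a point from camera to tool coordinates, whose origin is the TCP and whose axes are the flange's). Camera axes: x right, y down, z forward; pixel columns grow to the right and rows downward; lengths in m; the calibration is good to about 2 mm. A picture is of the moment at which its call begins: read the wrist's pose just before it. camera_info takes no time and is no camera call.
- workorder.close_job(): hands the job in; it is judged then, once.
The state is a dict: "clock": time; "joint_pos": joint angles; "qvel": joint speeds; "tau": joint torques, N m; "tool_pos": TCP position; "orientation": TCP orientation; "force": force on the tool from outside, world axes, zero at the start; "moment": the same for the moment, N m; "opening": finger opening in m; "gripper_force": force on a finger pad.
Only numpy, scipy, OpenCV 4.12 (cv2) and the standard library are available. Lean on these libraries where they do the work, as an engineer would, in place of code of your own. Each camera call takes 0.05 s, during which the arm holds its last target. There are 200 camera calls.

## Working session

There is one attempt and no reset: what is moved stays moved. The work goes in short steps, Python scripts to look and compute and a tool call to move; the robot and the scene stay as the last step left them, time stands still between calls to the robot, and variables do not carry over. Pictures are saved under pics/ and viewed, at most 10 in all, crops included, and the job is handed in when it is done.

Besides the shell and the picture viewer there is one more tool, called as name([rows], argument=value, ...), one row to a line, values as JSON. carry_out: Moves the arm, as the interface text tells. Its arguments: {"type":"object","properties":{"rows":{"type":"array"},"grip":{"type":"number"}},"required":["rows"]}

```bash
mkdir -p pics
python3 - <<'E'
from plant import telemetry, viewer
import cv2
o=telemetry.get_obs(); print({k:o[k] for k in('clock','tool_pos','orientation','opening')})
for n in('scene','side','wrist'):
    cv2.imwrite(f'pics/{n}0.png',viewer.snapshot(n)[:,:,::-1]); print(n,viewer.camera_info(n))
E
```

```text
{'clock': 0.0, 'tool_pos': array([ 0.28534132, -0.61118436,  0.22566832]), 'orientation': array([ 1.79908105e+02, -7.61735800e-03, -1.54979961e+02]), 'opening': 0.08802987147600143}
scene {'intrinsics': array([[450.00403408,   0.        , 324.56521886],
       [  0.        , 450.00403408, 198.38682345],
       [  0.        ,   0.        ,   1.        ]]), 'extrinsics': array([[ 0.7313858 ,  0.47112724, -0.49306586,  1.23607688],
       [ 0.68176833, -0.52244054,  0.51210138, -0.62828593],
       [-0.01633269, -0.71070036, -0.70330523,  1.00520607],
       [ 0.        ,  0.        ,  0.        ,  1.        ]])}
side {'intrinsics': array([[362.47657126,   0.        , 321.03693536],
       [  0.        , 362.47657126, 202.02403985],
       [  0.        ,   0.        ,   1.        ]]), 'extrinsics': array([[-0.9512243 , -0.22003159,  0.21623696,  0.36789061],
       [-0.30774464,  0.62775684, -0.71499272,  0.74867587],
       [ 0.02157676, -0.74666422, -0.6648511 ,  0.75081385],
       [ 0.        ,  0.        ,  0.        ,  1.        ]])}
wrist {'intrinsics': array([[328.83247074,   0.        , 319.69383025],
       [  0.        , 328.83247074, 196.41948733],
       [  0.        ,   0.        ,   1.        ]]), 'tool_from_camera': array([[-1.84916398e-04, -9.52046048e-01, -3.05954716e-01,
         8.49255399e-02],
       [ 9.99998935e-01, -6.18993486e-04,  1.32174495e-03,
         1.17505440e-03],
       [-1.44774603e-03, -3.05954146e-01,  9.52045149e-01,
        -1.57037302e-01],
       [ 0.00000000e+00,  0.00000000e+00,  0.00000000e+00,
         1.00000000e+00]])}
```

View pics/scene0.png

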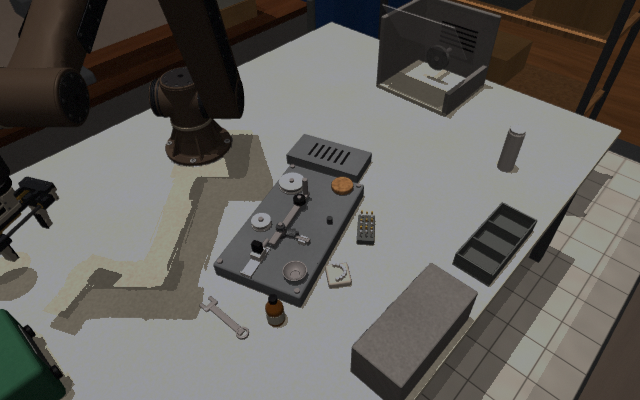

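View pics/side0.png

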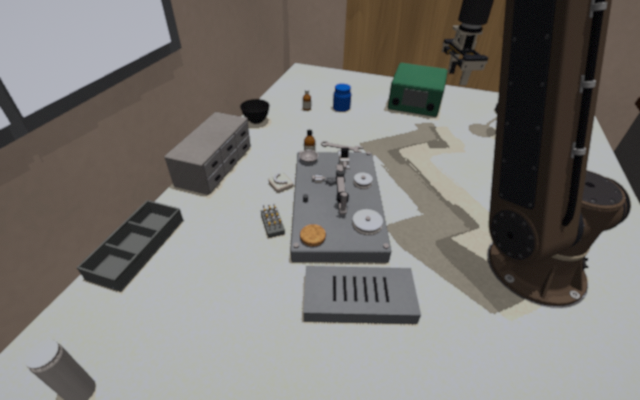

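The scene view shows the unit around (290,230), with the bolt grip near (257,247) and the post near (305,188). In the side view it is around (338,205). I'll enlarge both.

Run:
```python
import cv2
a=cv2.imread('pics/scene0.png')[160:305,205:380]; cv2.imwrite('pics/sc.png',cv2.resize(a,None,fx=4,fy=4,interpolation=cv2.INTER_CUBIC))
a=cv2.imread('pics/side0.png')[140:265,280:400]; cv2.imwrite('pics/sd.png',cv2.resize(a,None,fx=4.5,fy=4.5,interpolation=cv2.INTER_CUBIC))
```

```text
(no output)
```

View pics/sc.png

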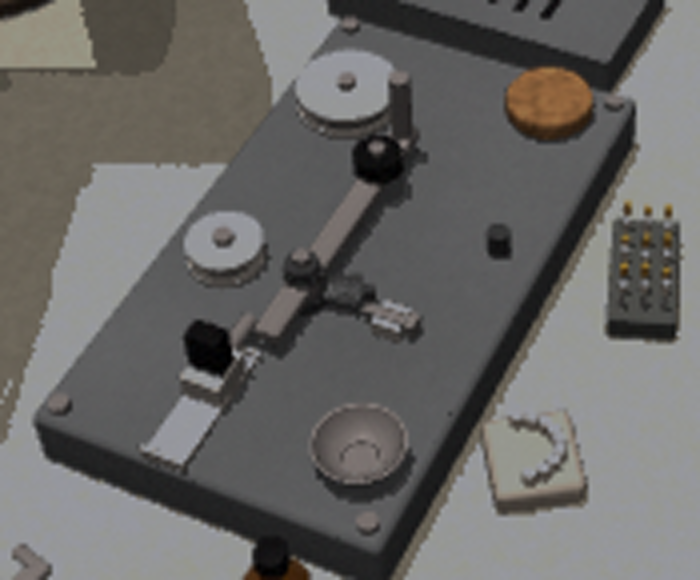

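View pics/sd.png

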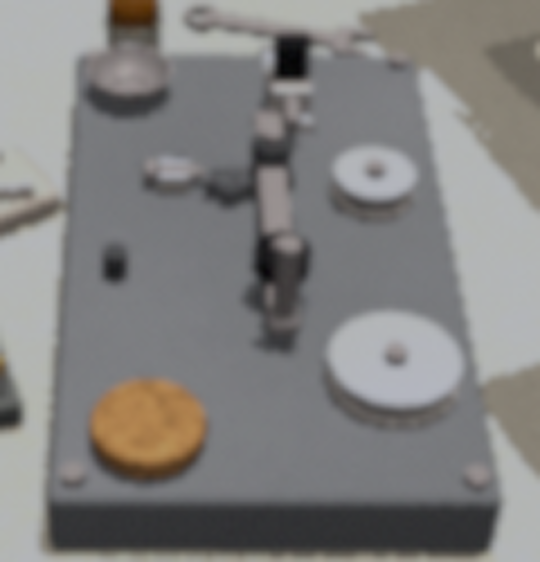

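The crops show the casing's corners, both pulleys, the pillar, the black bolt grip (scene crop 209,347; side crop 292,58) and the post top (scene 400,76; side 287,243). The spanner-like latch at (390,315) is the pawl. I'll fit the casing pose now.

```bash
cat > h.py <<'E'
import numpy as np, cv2
from plant import viewer
from scipy.optimize import least_squares
def cam(n):
    c=viewer.camera_info(n); return c['intrinsics'],np.linalg.inv(c['extrinsics'])
C={n:cam(n) for n in('scene','side')}
def proj(n,P):
    K,E=C[n]; P=np.atleast_2d(P); q=(P@E[:3,:3].T+E[:3,3])@K.T; return q[:,:2]/q[:,2:]
def px(n,p):
    p=np.array(p,float); return p/4+[204.6,159.6] if n=='scene' else p/4.5+[279.6,139.6]
def W(d,L):
    c,s=np.cos(d[2]),np.sin(d[2]); L=np.atleast_2d(L)
    return np.c_[d[0]+c*L[:,0]-s*L[:,1], d[1]+s*L[:,0]+c*L[:,1], L[:,2]]
E
cat > fit.py <<'E'
from h import *
L=np.array([[-130,-225,50],[130,-225,50],[130,225,50],[-130,225,50],[-80,-50,70],[-75,130,70],[95,35,70]])/1e3
o={'scene':[[38,420],[385,553],[635,103],[335,22],[224,245],[346,87],[499,230]],
 'side':[[415,60],[78,58],[52,503],[497,500],[375,175],[395,360],[115,248]]}
f=lambda d:np.concatenate([(proj(n,W(d,L))-px(n,o[n])).ravel() for n in o])
r=least_squares(f,[.6,-.1,0],loss='soft_l1'); d=r.x
print(d[:2],np.degrees(d[2])); print(f(d).reshape(2,-1,2).round(1))
np.save('d.npy',d)
def tri(ob):
    r=least_squares(lambda P:np.concatenate([(proj(n,P)[0]-px(n,ob[n])) for n in ob]),[.6,-.1,.1]); return r.x,np.abs(r.fun).max()
def loc(P): 
    c,s=np.cos(d[2]),np.sin(d[2]); v=P[:2]-d[:2]; return c*v[0]+s*v[1],-s*v[0]+c*v[1],P[2]
for k,ob in dict(bolt=dict(scene=[209,347],side=[292,58]),post=dict(scene=[400,76],side=[287,243])).items():
    P,e=tri(ob); print(k,P,e,'local',np.round(loc(P),4))
print('post expected',W(d,[-.010,.095,.108]),'pivot',W(d,[-.01,-.06,.068]))
# pixel ground rays in wrist later
E
python3 fit.py
```

```text
[ 0.56346879 -0.05819762] 19.152025989362027
[[[-2.1 -0.2]
  [-0.5 -0. ]
  [ 0.4 -1.8]
  [ 1.  -2.4]
  [-0.2 -1.1]
  [-0.3 -0.8]
  [-0.2  0.1]]

 [[-1.1 -1.6]
  [-1.3 -1.6]
  [-1.1 -0.5]
  [ 2.6 -0. ]
  [-0.7 -0.7]
  [ 0.2 -0.7]
  [-0.3  1. ]]]
bolt [ 0.58538    -0.21261104  0.09243346] 0.3364343738771254 local [-0.03   -0.1531  0.0924]
post [0.5241587  0.02970642 0.1301987 ] 0.010151442501864949 local [-0.0083  0.0959  0.1302]
post expected [[0.52285507 0.02826351 0.108     ]] pivot [[ 0.57370682 -0.11815746  0.068     ]]
```

```bash
cat > go.py <<'E'
import sys
from h import *
from plant import telemetry
from scipy.spatial.transform import Rotation as R
d=np.load('d.npy')
def delta(P,yaw):
    o=telemetry.get_obs(); R0=R.from_euler('xyz',o['orientation'],degrees=True)
    Rt=R.from_euler('xyz',[180,0,yaw],degrees=True)
    print('t',o['clock'].__round__(2),'force',np.round(o['force'],1),'grip',o['opening'],o['gripper_force'],'tcp',np.round(o['tool_pos'],4),np.round(o['orientation'],1),'j',np.round(o['joint_pos'],0))
    print('shift',R0.inv().apply(np.array(P)-o['tool_pos']).round(4),'turn',(R0.inv()*Rt).as_rotvec().round(3))
if __name__=='__main__':
    a=list(map(float,sys.argv[1:])); P=W(d,a[:3])[0]; print('target',P.round(4)); delta(P,np.degrees(d[2])-90+a[3])
E
python3 go.py -.03 -.153 .2 0
python3 - <<'E'
from h import *
d=np.load('d.npy')
# dish rim centre (z .072) from scene px
for n,p in(('scene',[359,440]),('side',[128,75])):
    r=least_squares(lambda v:(proj(n,W(d,[v[0],v[1],.072]))[0]-px(n,p)),[.07,-.16]); print('dish local',r.x)
E
```

```text
target [ 0.5853 -0.2126  0.2   ]
t 0.15 force [0.5 0.4 0.7] grip 0.08754128997748771 0.0 tcp [ 0.2854 -0.6113  0.2258] [ 179.9   -0.  -155. ] j [-48.  21.   1.  -0. -70. -17.]
shift [-0.4404  0.2344  0.0261] turn [ 1.000e-03  1.000e-03 -1.468e+00]
dish local [ 0.08652068 -0.16832412]
dish local [ 0.08681025 -0.161006  ]
```

carry_out([
  [-0.04, 0.02, 0, 0, 0, -0.18],
  [-0.1, 0.05, 0, 0, 0, -0.36],
  [-0.16, 0.085, 0, 0, 0, -0.54],
  [-0.22, 0.115, 0, 0, 0, -0.72],
  [-0.28, 0.15, 0, 0, 0, -0.9],
  [-0.34, 0.18, 0.01, 0, 0, -1.08],
  [-0.39, 0.21, 0.02, 0, 0, -1.26],
  [-0.42, 0.225, 0.025, 0, 0, -1.44],
], grip=0.4)

```text
clock: 1.15
tool_pos: [0.5717, -0.228, 0.2013]
orientation: [-180.0, 0.0, -72.1]
force: [1.3, -1.1, 0.6]
opening: 0.0613
gripper_force: 0.0
```

carry_out([
  [0, 0, 0, 0, 0, 0],
  [0, 0, 0, 0, 0, 0],
])

```text
clock: 1.4
tool_pos: [0.5708, -0.2298, 0.2012]
orientation: [180.0, 0.0, -72.5]
force: [-0.9, -0.1, 0.3]
opening: 0.0612
gripper_force: 0.0
```

```bash
python3 go.py -.03 -.153 .2 0; python3 -c "
from plant import viewer;import cv2
cv2.imwrite('pics/w1.png',viewer.snapshot('wrist')[:,:,::-1])"
```

```text
target [ 0.5853 -0.2126  0.2   ]
t 1.4 force [-0.9 -0.1  0.3] grip 0.06122449617280821 0.0 tcp [ 0.5708 -0.2298  0.2012] [180.    0.  -72.5] j [ -4.  16.  -9.   0. -65.  21.]
shift [-0.0121 -0.0191  0.0012] turn [ 0.001  0.    -0.028]
```

View pics/w1.png

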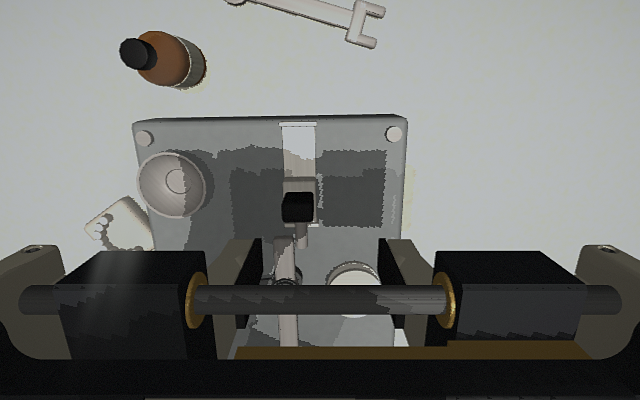

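The wrist view shows the black grip at about (298,207), with the dish at (172,185) to its left, the bottle and spanner beyond the casing, and nothing in the fingers' way. I'll check the grip's position by ray.

Run:
```python
from h import *
from plant import telemetry
from scipy.spatial.transform import Rotation as R
d=np.load('d.npy'); o=telemetry.get_obs(); c=viewer.camera_info('wrist'); T=c['tool_from_camera']; R0=R.from_euler('xyz',o['orientation'],degrees=True).as_matrix()
def loc(P):
    co,s=np.cos(d[2]),np.sin(d[2]); v=P[:2]-d[:2]; return np.round([co*v[0]+s*v[1],-s*v[0]+co*v[1]],4)
for name,u,v,z in(('gripcentre',298,207,.1),('deck -y+x corner',133,120,.05),('deck -y-x',407,116,.05)):
    r=R0@T[:3,:3]@np.linalg.solve(c['intrinsics'],[u,v,1]); p=R0@T[:3,3]+o['tool_pos']; P=p+r*(z-p[2])/r[2]; print(name,P.round(4),loc(P))
```

```text
gripcentre [ 0.5829 -0.2157  0.1   ] [-0.0333 -0.1551]
deck -y+x corner [ 0.749  -0.2335  0.05  ] [ 0.1178 -0.2264]
deck -y-x [ 0.5106 -0.3122  0.05  ] [-0.1332 -0.2226]
```

carry_out([
  [-0.006, -0.01, 0, 0, 0, -0.014],
  [-0.011, -0.02, 0.01, 0, 0, -0.028],
  [-0.011, -0.02, 0.035, 0, 0, -0.028],
  [-0.011, -0.02, 0.06, 0, 0, -0.028],
  [-0.011, -0.02, 0.085, 0, 0, -0.028],
  [-0.011, -0.02, 0.105, 0, 0, -0.028],
  [-0.011, -0.02, 0.119, 0, 0, -0.028],
  [-0.011, -0.02, 0.121, 0, 0, -0.028],
])

```text
clock: 2.45
tool_pos: [0.5861, -0.2135, 0.0793]
orientation: [179.9, 0.0, -70.9]
force: [0.7, 0.3, 0.4]
opening: 0.0613
gripper_force: 0.0
```

carry_out([
  [0, 0, 0, 0, 0, 0],
  [0, 0, 0, 0, 0, 0],
  [0, 0, 0, 0, 0, 0],
  [0, 0, 0, 0, 0, 0],
  [0, 0, 0, 0, 0, 0],
  [0, 0, 0, 0, 0, 0],
], grip=-1)

```text
clock: 3.2
tool_pos: [0.5855, -0.214, 0.081]
orientation: [179.9, 0.0, -70.9]
force: [-4.5, -3.3, 4.7]
opening: 0.026
gripper_force: 30.0
```

```bash
python3 go.py -.031 -.154 .08 0
```

```text
target [ 0.5847 -0.2138  0.08  ]
t 3.2 force [-4.5 -3.3  4.7] grip 0.026008944983140377 30.001341998577118 tcp [ 0.5855 -0.214   0.081 ] [179.9   0.  -70.9] j [ -2.  23. -16.   0. -51.  21.]
shift [-0.0004  0.0007  0.001 ] turn [ 0.002  0.    -0.001]
```

carry_out([
  [0.003, 0, 0, 0, 0, 0],
  [0.009, 0, 0, 0, 0, 0],
  [0.016, 0, 0, 0, 0, 0],
  [0.023, 0, 0, 0, 0, 0],
  [0.029, 0, 0, 0, 0, 0],
  [0.034, 0, 0, 0, 0, 0],
  [0.038, 0, 0, 0, 0, 0],
  [0.038, 0, 0, 0, 0, 0],
])

```text
clock: 4.2
tool_pos: [0.5976, -0.2502, 0.081]
orientation: [179.9, 0.0, -70.9]
force: [-5.6, -2.4, 5.1]
opening: 0.0258
gripper_force: 30.0
```

carry_out([
  [0.002, 0, 0, 0, 0, 0],
  [0.004, 0, 0, 0, 0, 0],
  [0.004, 0, 0, 0, 0, 0],
])

```text
clock: 4.58
tool_pos: [0.5988, -0.2537, 0.081]
orientation: [179.9, 0.0, -70.9]
force: [-6.3, -1.0, 6.7]
opening: 0.0259
gripper_force: 30.0
```

carry_out([
  [0.002, 0, 0, 0, 0, 0],
  [0.003, 0, 0, 0, 0, 0],
  [0.003, 0, 0, 0, 0, 0],
])

```text
clock: 4.95
tool_pos: [0.5997, -0.2564, 0.081]
orientation: [179.8, 0.1, -70.9]
force: [-6.2, -0.6, 6.9]
opening: 0.0259
gripper_force: 30.0
```

carry_out([
  [0.002, 0, 0, 0, 0, 0],
  [0.003, 0, 0, 0, 0, 0],
  [0.003, 0, 0, 0, 0, 0],
])

```text
clock: 5.32
tool_pos: [0.5998, -0.2568, 0.081]
orientation: [179.8, 0.2, -70.9]
force: [-10.2, 12.5, 12.9]
opening: 0.0255
gripper_force: 30.0
```

carry_out([
  [-0.002, 0, 0, 0, 0, 0],
  [-0.002, 0, 0, 0, 0, 0],
])

```text
clock: 5.58
tool_pos: [0.5997, -0.2565, 0.081]
orientation: [179.8, 0.1, -70.9]
force: [-7.0, 3.6, 8.4]
opening: 0.0259
gripper_force: 30.0
```

carry_out([
  [0, 0, 0, 0, 0, 0],
  [0, 0, 0, 0, 0, 0],
  [0, 0, 0, 0, 0, 0],
  [0, 0, 0, 0, 0, 0],
], grip=0.3)

```text
clock: 6.08
tool_pos: [0.6019, -0.257, 0.0805]
orientation: [-180.0, -0.0, -70.9]
force: [0.1, 0.1, -0.5]
opening: 0.0555
gripper_force: 0.0
```

carry_out([
  [0, 0, -0.015, 0, 0, 0],
  [0, 0, -0.04, 0, 0, 0],
  [0, 0, -0.07, 0, 0, 0],
  [0, 0, -0.1, 0, 0, 0],
  [0, 0, -0.12, 0, 0, 0],
  [0, 0, -0.12, 0, 0, 0],
])

```text
clock: 6.82
tool_pos: [0.6029, -0.2573, 0.2037]
orientation: [-179.8, -0.1, -70.8]
force: [-0.7, 0.3, 0.1]
opening: 0.0569
gripper_force: 0.0
```

```bash
python3 -c "
from plant import viewer;import cv2
a=viewer.snapshot('wrist')[:,:,::-1]; cv2.imwrite('pics/w2.png',a)
s=viewer.snapshot('scene')[160:305,205:380,::-1]; cv2.imwrite('pics/s2.png',cv2.resize(s,None,fx=4,fy=4,interpolation=2))"
python3 go.py -.009 .0955 .2 0
```

```text
target [0.5236 0.0291 0.2   ]
t 6.92 force [ 0.8  0.  -0.4] grip 0.05688101456471428 0.0 tcp [ 0.6016 -0.2569  0.2009] [-180.    -0.   -70.9] j [ -6.  20.  -4.  -0. -66.  25.]
shift [-0.2957 -0.0201  0.0009] turn [-0.001 -0.    -0.   ]
```

View pics/w2.png

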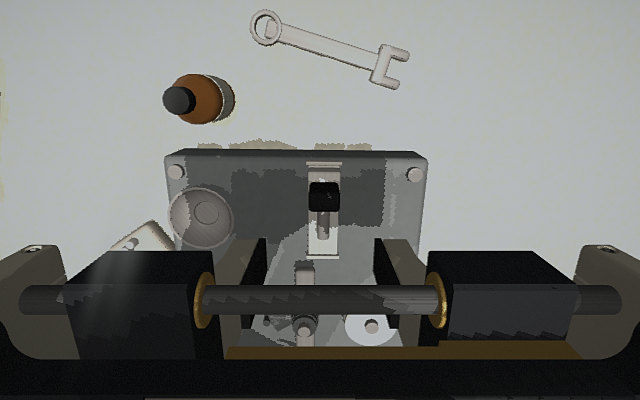

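The wrist view shows the grip at (324,197), at the far end of its track (308–342 x 163–258), with the nose clear of the arm. Next is the post.

carry_out([
  [-0.03, -0.002, 0, 0, 0, 0],
  [-0.08, -0.005, 0, 0, 0, 0],
  [-0.13, -0.009, 0, 0, 0, 0],
  [-0.18, -0.012, 0, 0, 0, 0],
  [-0.23, -0.016, 0, 0, 0, 0],
  [-0.27, -0.018, 0, 0, 0, 0],
  [-0.296, -0.02, 0, 0, 0, 0],
  [-0.296, -0.02, 0, 0, 0, 0],
])

```text
clock: 7.92
tool_pos: [0.5228, 0.0305, 0.2]
orientation: [179.9, 0.0, -70.7]
force: [0.4, 1.1, 0.6]
opening: 0.0572
gripper_force: 0.0
```

```bash
python3 go.py -.009 .0955 .093 0
```

```text
target [0.5236 0.0291 0.093 ]
t 7.92 force [0.4 1.1 0.6] grip 0.057218944325341976 0.0 tcp [0.5228 0.0305 0.2   ] [179.9   0.  -70.7] j [ 25.   7. -20.  -0. -62.  -6.]
shift [ 0.0017 -0.0004  0.107 ] turn [0.001 0.    0.002]
```

carry_out([
  [0, 0, 0.01, 0, 0, 0],
  [0, 0, 0.03, 0, 0, 0],
  [0, 0, 0.055, 0, 0, 0],
  [0, 0, 0.08, 0, 0, 0],
  [0, 0, 0.1, 0, 0, 0],
  [0, 0, 0.107, 0, 0, 0],
  [0, 0, 0.107, 0, 0, 0],
])

```text
clock: 8.8
tool_pos: [0.5234, 0.0285, 0.093]
orientation: [179.9, -0.0, -70.9]
force: [0.4, 0.3, 0.3]
opening: 0.0572
gripper_force: 0.0
```

carry_out([
  [0, 0, 0, 0, 0, 0],
  [0, 0, 0, 0, 0, 0],
  [0, 0, 0, 0, 0, 0],
  [0, 0, 0, 0, 0, 0],
  [0, 0, 0, 0, 0, 0],
  [0, 0, 0, 0, 0, 0],
], grip=-1)

```text
clock: 9.55
tool_pos: [0.5231, 0.0291, 0.0936]
orientation: [179.9, 0.0, -70.9]
force: [-4.3, -0.0, 4.1]
opening: 0.0151
gripper_force: 30.0
```

```bash
python3 go.py -.009 .0955 .093 0
python3 - <<'E'
import numpy as np
# tool x=-y local, tool y=+x local; post on arc from angle 0
for a in np.arange(.04,.62,.04): print(round(a,2), 'tx %.4f ty %.4f az %.3f'%(.155*(1-np.cos(a)),.155*np.sin(a),a))
E
```

```text
target [0.5236 0.0291 0.093 ]
t 9.55 force [-4.3 -0.   4.1] grip 0.015116944661516992 30.000819861888885 tcp [0.5231 0.0291 0.0936] [179.9   0.  -70.9] j [ 25.  14. -28.  -0. -48.  -6.]
shift [ 0.0002 -0.0005  0.0006] turn [ 0.001  0.    -0.   ]
0.04 tx 0.0001 ty 0.0062 az 0.040
0.08 tx 0.0005 ty 0.0124 az 0.080
0.12 tx 0.0011 ty 0.0186 az 0.120
0.16 tx 0.0020 ty 0.0247 az 0.160
0.2 tx 0.0031 ty 0.0308 az 0.200
0.24 tx 0.0044 ty 0.0368 az 0.240
0.28 tx 0.0060 ty 0.0428 az 0.280
0.32 tx 0.0079 ty 0.0488 az 0.320
0.36 tx 0.0099 ty 0.0546 az 0.360
0.4 tx 0.0122 ty 0.0604 az 0.400
0.44 tx 0.0148 ty 0.0660 az 0.440
0.48 tx 0.0175 ty 0.0716 az 0.480
0.52 tx 0.0205 ty 0.0770 az 0.520
0.56 tx 0.0237 ty 0.0823 az 0.560
0.6 tx 0.0271 ty 0.0875 az 0.600
```

carry_out([
  [0.0001, 0.006, 0, 0, 0, 0.04],
  [0.0005, 0.0124, 0, 0, 0, 0.08],
  [0.0011, 0.0186, 0, 0, 0, 0.12],
  [0.002, 0.0247, 0, 0, 0, 0.16],
  [0.0031, 0.0308, 0, 0, 0, 0.2],
  [0.0044, 0.0368, 0, 0, 0, 0.24],
  [0.006, 0.0428, 0, 0, 0, 0.28],
  [0.006, 0.0428, 0, 0, 0, 0.28],
])

```text
clock: 10.55
tool_pos: [0.5097, 0.0228, 0.1002]
orientation: [-177.3, 0.9, -86.5]
force: [59.1, 35.5, -33.6]
opening: 0.0417
gripper_force: 30.0
```

```bash
cat > ang.py <<'E'
from go import *
o=telemetry.get_obs(); co,s=np.cos(d[2]),np.sin(d[2]); v=o['tool_pos'][:2]-d[:2]; l=np.array([co*v[0]+s*v[1],-s*v[0]+co*v[1]])-[-.010,-.06]
a=np.arctan2(*l); print('angle',a.round(3),'radius',np.hypot(*l).round(4))
for b in (.36,.44,.5,.57): # target on arc of nominal radius
    P=W(d,[-.010+.155*np.sin(b),-.06+.155*np.cos(b),.0935])[0]; print(b); delta(P,np.degrees(d[2]-b)-90)
E
python3 ang.py
```

```text
angle -0.092 radius 0.1548
0.36
t 10.55 force [ 59.1  35.5 -33.6] grip 0.04174126568542929 29.98988628387451 tcp [0.5097 0.0228 0.1002] [-177.3    0.9  -86.5] j [ 25.  11. -32.   0. -45. -21.]
shift [-0.0097 -0.0684  0.0101] turn [-0.046  0.018  0.087]
0.44
t 10.55 force [ 59.1  35.5 -33.6] grip 0.04174126568542929 29.98988628387451 tcp [0.5097 0.0228 0.1002] [-177.3    0.9  -86.5] j [ 25.  11. -32.   0. -45. -21.]
shift [-0.0081 -0.0806  0.0107] turn [-0.045  0.02   0.167]
0.5
t 10.55 force [ 59.1  35.5 -33.6] grip 0.04174126568542929 29.98988628387451 tcp [0.5097 0.0228 0.1002] [-177.3    0.9  -86.5] j [ 25.  11. -32.   0. -45. -21.]
shift [-0.0063 -0.0897  0.0111] turn [-0.045  0.021  0.227]
0.57
t 10.55 force [ 59.1  35.5 -33.6] grip 0.04174126568542929 29.98988628387451 tcp [0.5097 0.0228 0.1002] [-177.3    0.9  -86.5] j [ 25.  11. -32.   0. -45. -21.]
shift [-0.0034 -0.1002  0.0115] turn [-0.044  0.023  0.297]
```

My sign was wrong: at this yaw the tool's +y is the unit's −x, so I pressed the post against its home stop. The wrist force was about 75 N, under the limit. I'm retracing that move to take the load off.

carry_out([
  [-0.0035, -0.008, 0, 0, 0, -0.056],
  [-0.007, -0.016, 0, 0, 0, -0.112],
  [-0.0105, -0.024, 0, 0, 0, -0.168],
  [-0.014, -0.032, 0, 0, 0, -0.224],
  [-0.0176, -0.0395, 0, 0, 0, -0.28],
  [-0.0176, -0.0395, 0, 0, 0, -0.28],
  [-0.0176, -0.0395, 0, 0, 0, -0.28],
])

```text
clock: 11.42
tool_pos: [0.5286, 0.027, 0.0987]
orientation: [-179.6, -0.3, -70.7]
force: [2.5, -18.5, 32.1]
opening: 0.015
gripper_force: 30.1
```

```bash
python3 go.py -.009 .0955 .093 0; python3 -c "
from plant import viewer;import cv2
s=viewer.snapshot('scene')[130:310,200:400,::-1]; cv2.imwrite('pics/s3.png',cv2.resize(s,None,fx=3.3,fy=3.3,interpolation=2))"
```

```text
target [0.5236 0.0291 0.093 ]
t 11.43 force [  2.5 -18.5  32.1] grip 0.01503702315501915 30.092750787734985 tcp [0.5286 0.027  0.0987] [-179.6   -0.3  -70.7] j [ 24.  14. -28.   1. -48.  -6.]
shift [-0.0036  0.004   0.0057] turn [-0.008 -0.006  0.003]
```

View pics/s3.png

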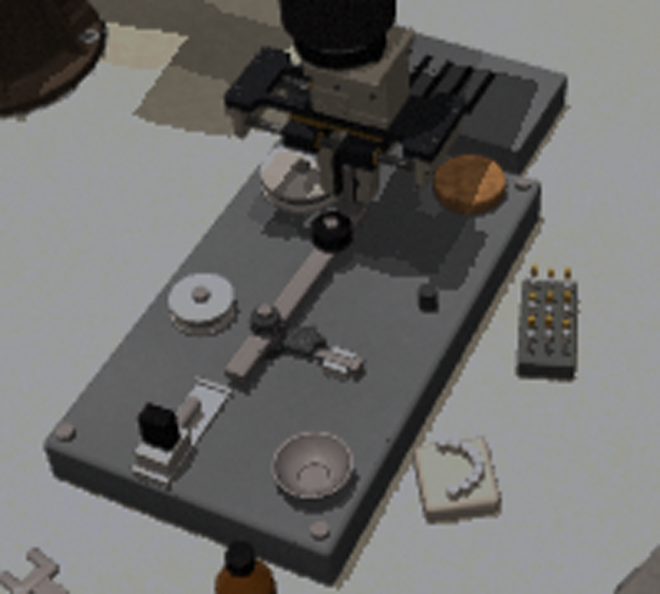

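The bolt is fully back at (160,440), the arm is at home, the post is held, and nothing else has moved. The grip slid about 5 mm up the post and is under load, so I'm opening and taking hold again.

carry_out([
  [0, 0, 0, 0, 0, 0],
  [0, 0, 0, 0, 0, 0],
  [0, 0, 0, 0, 0, 0],
  [0, 0, 0, 0, 0, 0],
], grip=0.3)

```text
clock: 11.98
tool_pos: [0.5236, 0.0294, 0.0932]
orientation: [180.0, 0.0, -70.8]
force: [0.1, 1.2, -0.9]
opening: 0.0499
gripper_force: 0.0
```

```bash
python3 go.py -.009 .0955 .093 0
```

```text
target [0.5236 0.0291 0.093 ]
t 11.97 force [ 0.1  1.2 -0.9] grip 0.04993370869414375 0.0 tcp [0.5236 0.0294 0.0932] [180.    0.  -70.8] j [ 25.  14. -28.  -0. -48.  -6.]
shift [0.0004 0.0001 0.0002] turn [0. 0. 0.]
```

carry_out([
  [0, 0, 0, 0, 0, 0],
  [0, 0, 0, 0, 0, 0],
  [0, 0, 0, 0, 0, 0],
  [0, 0, 0, 0, 0, 0],
  [0, 0, 0, 0, 0, 0],
  [0, 0, 0, 0, 0, 0],
], grip=-1)

```text
clock: 12.72
tool_pos: [0.523, 0.029, 0.0935]
orientation: [179.9, 0.0, -70.9]
force: [-3.5, -0.7, 2.8]
opening: 0.0157
gripper_force: 30.0
```

carry_out([
  [0.0001, -0.003, 0, 0, 0, 0.02],
  [0.0001, -0.0062, 0, 0, 0, 0.04],
  [0.0005, -0.0124, 0, 0, 0, 0.08],
  [0.0011, -0.0186, 0, 0, 0, 0.12],
  [0.0011, -0.0186, 0, 0, 0, 0.12],
])

```text
clock: 13.35
tool_pos: [0.5417, 0.034, 0.0935]
orientation: [180.0, -0.0, -77.8]
force: [-3.7, -3.2, 4.7]
opening: 0.0157
gripper_force: 30.0
```

```bash
python3 ang.py
```

```text
angle 0.127 radius 0.1555
0.36
t 13.35 force [-3.7 -3.2  4.7] grip 0.01566271784959905 30.000823438167572 tcp [0.5417 0.034  0.0935] [180.   -0.  -77.8] j [ 24.  15. -26.   0. -49. -12.]
shift [ 0.0049 -0.0358 -0.0001] turn [ 0.001 -0.001  0.239]
0.44
t 13.35 force [-3.7 -3.2  4.7] grip 0.01566271784959905 30.000823438167572 tcp [0.5417 0.034  0.0935] [180.   -0.  -77.8] j [ 24.  15. -26.   0. -49. -12.]
shift [ 0.0083 -0.0477 -0.0001] turn [ 0.001 -0.001  0.319]
0.5
t 13.35 force [-3.7 -3.2  4.7] grip 0.01566271784959905 30.000823438167572 tcp [0.5417 0.034  0.0935] [180.   -0.  -77.8] j [ 24.  15. -26.   0. -49. -12.]
shift [ 0.0115 -0.0564 -0.0001] turn [ 0.001 -0.001  0.379]
0.57
t 13.35 force [-3.7 -3.2  4.7] grip 0.01566271784959905 30.000823438167572 tcp [0.5417 0.034  0.0935] [180.   -0.  -77.8] j [ 24.  15. -26.   0. -49. -12.]
shift [ 0.0158 -0.0663 -0.0001] turn [ 0.001 -0.001  0.449]
```

carry_out([
  [0.0001, -0.0062, 0, 0, 0, 0.04],
  [0.0005, -0.0124, 0, 0, 0, 0.08],
  [0.0011, -0.0186, 0, 0, 0, 0.12],
  [0.002, -0.0247, 0, 0, 0, 0.16],
  [0.0031, -0.0308, 0, 0, 0, 0.2],
  [0.0044, -0.0368, 0, 0, 0, 0.24],
  [0.006, -0.0428, 0, 0, 0, 0.28],
  [0.006, -0.0428, 0, 0, 0, 0.28],
])

```text
clock: 14.35
tool_pos: [0.5842, 0.0365, 0.0935]
orientation: [179.9, -0.1, -93.8]
force: [-4.6, -4.7, 5.5]
opening: 0.0152
gripper_force: 30.0
```

```bash
python3 ang.py
```

```text
angle 0.402 radius 0.155
0.36
t 14.35 force [-4.6 -4.7  5.5] grip 0.015202850075812546 30.00014305114746 tcp [0.5842 0.0365 0.0935] [ 1.799e+02 -1.000e-01 -9.380e+01] j [ 23.  19. -21.   0. -50. -27.]
shift [ 0.0001  0.0065 -0.    ] turn [ 0.001 -0.001 -0.041]
0.44
t 14.35 force [-4.6 -4.7  5.5] grip 0.015202850075812546 30.00014305114746 tcp [0.5842 0.0365 0.0935] [ 1.799e+02 -1.000e-01 -9.380e+01] j [ 23.  19. -21.   0. -50. -27.]
shift [ 0.0001 -0.0059 -0.    ] turn [ 0.001 -0.001  0.039]
0.5
t 14.35 force [-4.6 -4.7  5.5] grip 0.015202850075812546 30.00014305114746 tcp [0.5842 0.0365 0.0935] [ 1.799e+02 -1.000e-01 -9.380e+01] j [ 23.  19. -21.   0. -50. -27.]
shift [ 0.0007 -0.0151 -0.    ] turn [ 0.001 -0.002  0.099]
0.57
t 14.35 force [-4.6 -4.7  5.5] grip 0.015202850075812546 30.00014305114746 tcp [0.5842 0.0365 0.0935] [ 1.799e+02 -1.000e-01 -9.380e+01] j [ 23.  19. -21.   0. -50. -27.]
shift [ 0.0022 -0.0259 -0.0001] turn [ 0.001 -0.002  0.169]
```

carry_out([
  [0.0001, -0.0062, 0, 0, 0, 0.04],
  [0.0005, -0.0124, 0, 0, 0, 0.08],
  [0.0011, -0.0186, 0, 0, 0, 0.12],
  [0.002, -0.0247, 0, 0, 0, 0.16],
  [0.0024, -0.027, 0, 0, 0, 0.175],
  [0.0024, -0.027, 0, 0, 0, 0.175],
  [0.0024, -0.027, 0, 0, 0, 0.175],
  [0.0024, -0.027, 0, 0, 0, 0.175],
])

```text
clock: 15.35
tool_pos: [0.6098, 0.0322, 0.0934]
orientation: [179.9, -0.1, -103.8]
force: [-7.7, -4.7, 6.8]
opening: 0.0156
gripper_force: 30.0
```

```bash
python3 ang.py | head -1; python3 -c "
from plant import viewer;import cv2
s=viewer.snapshot('scene')[130:310,200:400,::-1]; cv2.imwrite('pics/s4.png',cv2.resize(s,None,fx=3.3,fy=3.3,interpolation=2))"
```

```text
angle 0.57 radius 0.1547
```

View pics/s4.png

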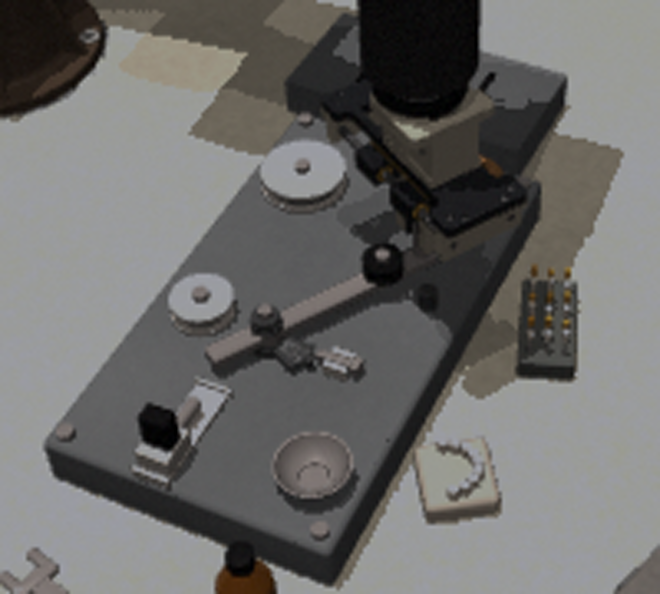

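The arm is swung back (roller at 382,264) at about 0.57 rad and still held. The bolt remains back, and the dish, wheel and other items haven't moved. Handing in.

```bash
python3 -c "
from plant import workorder; print(workorder.close_job())"
```

```text
the job is handed in; nothing more can be done
None
```

The job is handed in: the bolt's slider is drawn back to its end stop, and the gripper is still holding the tensioner arm at about 0.57 rad, past the click. On the way, one swing went the wrong direction and pressed the post against its home stop at about 75 N at the wrist (limit 120 N). I backed that off and re-gripped before the proper swing, and the last picture showed nothing else moved.

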